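Size a specimen pot in the tapered gauge and sort it into its tray

TASK

Slide the specimen pot that stands alone in front of the white size gauge along the bench into the gauge's tapered slot until it just wedges, upright and without being forced, and let it stand still there while you see which colour band (red, yellow or blue) its middle stops beside. Then lift it out and set it down gently, upright, in the free near half of the tray of that colour, and leave it there. Leave the two waiting pots on their mat and the sorted pots where they are.

Things in the scene. Friction and masses are not known exactly. Their poses are not given: they have to be found in the camera images.
- gauge: white size gauge, a plate 191 x 132 x 22 mm fixed flat on the bench, with a tapered slot cut through to the bench top. Origin: centre of the slot's mouth at bench level; x along the slot's centre line into the slot, y left, z up. Slot 58 mm wide at x = 0, narrowing 1 mm per 6 mm, closed end at x = 143 mm. A lead-in flares 35 degrees each side, to 94 mm wide at the front edge, x = -26 mm.
- band_red (a point): centre of the slot beside the red bands, at bench level (35 mm from the gauge's origin along its x). The red bands lie on the gauge's top on both sides of the slot, 17 to 53 mm from the origin, black lines between bands. A 52 mm pot wedges with its axis near here; 4 to 5 N of push is enough; it then stays put, and lifts out upwards freely.
- band_yellow (a point): centre of the slot beside the yellow bands, at bench level (71 mm from the gauge's origin along its x). The yellow bands lie on the gauge's top on both sides of the slot, 53 to 89 mm from the origin, black lines between bands. A 46 mm pot wedges with its axis near here; 4 to 5 N of push is enough; it then stays put, and lifts out upwards freely.
- band_blue (a point): centre of the slot beside the blue bands, at bench level (107 mm from the gauge's origin along its x). The blue bands lie on the gauge's top on both sides of the slot, 89 to 125 mm from the origin, black lines between bands. A 40 mm pot wedges with its axis near here; 4 to 5 N of push is enough; it then stays put, and lifts out upwards freely.
- pot_a_mid (a point): middle (on the axis, 33 mm above the foot; z up) of a loose specimen pot, 66 mm tall, 90 to 190 g: frosted white barrel 50 mm tall with paper label, teal cap 39 mm across, 16 mm tall. Barrel 40, 46 or 52 mm across, not known by name: any of pot_a, b, c may be the one in front of the gauge, the others stand on the queue mat. Push it low: above 25 mm from the bench it may tip.
- pot_b_mid (a point): middle (on the axis, 33 mm above the foot; z up) of a loose specimen pot, 66 mm tall, 90 to 190 g: frosted white barrel 50 mm tall with paper label, teal cap 39 mm across, 16 mm tall. Barrel 40, 46 or 52 mm across, not known by name: any of pot_a, b, c may be the one in front of the gauge, the others stand on the queue mat. Push it low: above 25 mm from the bench it may tip.
- pot_c_mid (a point): middle (on the axis, 33 mm above the foot; z up) of a loose specimen pot, 66 mm tall, 90 to 190 g: frosted white barrel 50 mm tall with paper label, teal cap 39 mm across, 16 mm tall. Barrel 40, 46 or 52 mm across, not known by name: any of pot_a, b, c may be the one in front of the gauge, the others stand on the queue mat. Push it low: above 25 mm from the bench it may tip.
- queue_right (a point): centre, at bench level, of the right-hand (-y) white square of the flat grey mat between robot and gauge, where one waiting pot stands (within about 10 mm)
- queue_left (a point): the same for the left-hand (+y) white square, 100 mm from the other; the other waiting pot stands here
- tray_blue: blue open tray for the narrowest pots, 170 x 105 x 25 mm, fixed; origin under its centre at bench level, x along its length (away from the robot), y across. Floor 5 mm above the bench, walls 5 mm thick, rim at 25 mm. A sorted pot stands in the far half, near x = 48 mm; the near half (axis around x = -32 mm, y = 0) is free.
- tray_yellow: yellow open tray for the middle-sized pots, 170 x 105 x 25 mm, fixed; origin under its centre at bench level, x along its length (away from the robot), y across. Floor 5 mm above the bench, walls 5 mm thick, rim at 25 mm. A sorted pot stands in the far half, near x = 48 mm; the near half (axis around x = -32 mm, y = 0) is free.
- tray_red: red open tray for the widest pots, 170 x 105 x 25 mm, fixed; origin under its centre at bench level, x along its length (away from the robot), y across. Floor 5 mm above the bench, walls 5 mm thick, rim at 25 mm. A sorted pot stands in the far half, near x = 48 mm; the near half (axis around x = -32 mm, y = 0) is free.
- done_blue_mid (a point): the middle (33 mm above its foot) of the pot already sorted into the blue tray: same cap and height as the others; leave it alone
- done_yellow_mid (a point): the middle (33 mm above its foot) of the pot already sorted into the yellow tray: same cap and height as the others; leave it alone
- done_red_mid (a point): the middle (33 mm above its foot) of the pot already sorted into the red tray: same cap and height as the others; leave it alone
Things that resemble listed ones, but are neither listed nor needed, are in the scene too. Of the things shaped like the gauge, the white one is meant. Of the things shaped like the tray_yellow, the yellow one is meant.

How it is judged:
By the outcome, as a careful person would: the job done as asked, in the order asked, and still so for the second after the job is handed in, with the robot touching nothing.
It also fails if it takes over 72 s, if anything falls off the work surface, if the arm or the gripper's body presses on something with over 40 N, if the wrist force passes 120 N, or if a joint passes its speed limit or range.

ROBOT

A 7-joint arm with a two-finger parallel gripper is mounted at the origin on the work surface. World frame = base frame: x ahead of the robot, y to its left, z up, the work surface at z = 0. Lengths are in m, angles in rad, forces in N, time in s.
With the tool pointing down it reaches from about 0.35 to 0.9 m from the base axis. Payload 7.2 kg.
Tool frame: the origin (TCP) lies on the centre line of the jaws, within the pads' length; the fingertips stand 19 mm ahead of it and the grasp point (between the pads) is the TCP (manip.tip_reach is the distance from the TCP to the fingertips, in m); z points along the fingers, y is the direction in which the jaws open and shut (so a half turn about z gives the same grasp; the last joint's range is limited). The gripper opens to 85 mm and grips with 20 to 120 N. Pads are 22 mm wide; open, the fingers measure 114 mm over their backs; the gripper's body (76 mm by 85 mm) begins 54 mm behind the grasp point. The pads swing forward as they close: fully open they stand 13 mm farther back than shut.
Start: joints at [-1.272, 0.411, -0.013, 1.596, 0.006, 1.134, -0.082], TCP at [0.224, 0.583, 0.25] pointing down, gripper open.
Joint ranges: [-2.95, 2.95], [-0.29, 1.99], [-1.47, 1.44], [0.14, 2.54], [-1.03, 4.17], [0.13, 1.85], [-2.86, 2.86]. Speed limits (rad/s): [2.39, 2.39, 3.01, 3.01, 3.14, 3.14, 3.14].

INTERFACE

Orientations are given as a unit quaternion [x, y, z, w].
In Python, from workcell import get_obs, vision, manip gives the robot as it stands.
- The arm moves only by the tool send_rows, never from a script. Its argument "targets" is a list of rows, each a list of 6 numbers: the shift along the tool's x, y, z in cm, then the turn, a rotation vector about the tool's x, y, z in degrees. In form: [[dx, dy, dz, ax, ay, az], ...]. A call has 1 to 20 rows; each row is the pose to reach, as a shift and turn from the pose commanded when the call began, along the tool's axes at that moment; what a row does not reach only later rows make up. A row lasts 1/12 s, in which the tool goes at most 41.7 mm and 7.16 degrees, less where a joint would pass 70% of its speed; a pose out of reach is approached as far as the arm can. A call with a gripper value outside its range is refused whole. "claw" is the closure, from 0 (fully open) to 1 (shut), set as the call begins (left out, the last holds). The fingers move at their own pace and stop on an object; "newtons" is the grip in N (left out, the last holds). Time passes only in rows, so rows that repeat a pose let the fingers close. It gives the time, the measured TCP pose, the force and the opening at its end, in the units of the state.
- get_obs(): the state, without advancing time (a new reading comes with each control period).
- vision.capture(name): name is "scene" or "top" or "wrist"; returns a dict with "image" (384x512x3 uint8, blue, green, red), "depth" (384x512 float32, m along the optical axis (not along the pixel's ray), 0 where there is no reading), "vfov" (degrees; the focal length in pixels is half the picture's height over the tangent of half this angle, whatever the lens; pixels are square), "cx", "cy" (the principal point, pixels), "camera_from_world" (4x4, takes a point from world to camera coordinates); the wrist camera has in their place "hand_eye" (4x4, takes a point from camera to tool coordinates, whose origin is the TCP and whose axes are the flange's). Camera axes: x right, y down, z forward; pixel columns grow to the right and rows downward; lengths in m; the calibration is good to about 2 mm. A picture is of the moment at which its call begins: read the wrist's pose just before it.
- manip.close_job(): hands the job in, once; it reports no verdict.
The state is a dict: "clock": time; "joint_pos": joint angles; "dq": joint speeds; "joint_efforts": joint torques, N m; "eef_pos": TCP position; "tcp_rot": TCP orientation; "wrist_force": force on the tool from outside, world axes, zero at the start; "ft_torque": the same for the moment, N m; "gripper_width": finger opening in m.
Only numpy, scipy, OpenCV 4.12 (cv2) and the standard library are available. Lean on these libraries where they do the work, as an engineer would, in place of code of your own. Each camera call takes 0.05 s, during which the arm holds its last target. There are 200 camera calls.

## Working session

There is one attempt and no reset: what is moved stays moved. The work goes in short steps, Python scripts to look and compute and a tool call to move; the robot and the scene stay as the last step left them, time stands still between calls to the robot, and variables do not carry over. Pictures are saved under pics/ and viewed, about 8 in all and at most 12, crops included, and the job is handed in when it is done.

Besides the shell and the picture viewer there is one more tool, called as name(argument=value, ...) on one line, values as JSON. send_rows: Moves the arm, as the interface text tells. Its arguments: {"type":"object","properties":{"targets":{"type":"array"},"claw":{"type":"number"},"newtons":{"type":"number"}},"required":["targets"]}

```bash
mkdir -p pics; cat > h.py <<'E'
import numpy as np,cv2
from workcell import get_obs,vision,manip
from scipy.spatial.transform import Rotation as R
def cap(n):
    o=get_obs();c=vision.capture(n);im=c['image'];d=c['depth']
    f=im.shape[0]/2/np.tan(np.radians(c['vfov'])/2)
    if 'camera_from_world' in c: W=np.linalg.inv(np.array(c['camera_from_world']))
    else:
        T=np.eye(4);T[:3,:3]=R.from_quat(o['tcp_rot']).as_matrix();T[:3,3]=o['eef_pos'];W=T@np.array(c['hand_eye'])
    v,u=np.mgrid[:im.shape[0],:im.shape[1]]
    P=np.stack([(u-c['cx'])/f*d,(v-c['cy'])/f*d,d,np.ones_like(d)],-1)@W.T
    P=P[...,:3];P[d==0]=np.nan
    return im,P,W,f,c
E
python3 - <<'E'
from h import *
o=get_obs();print({k:np.round(v,3).tolist() for k,v in o.items()})
ims=[]
for n in('scene','top'):
    im,P,W,f,c=cap(n);np.savez(n,im=im,P=P);ims.append(im);print(n,c['vfov'],c['cx'],W.round(3).tolist())
    cv2.imwrite(f'pics/{n}.png',im)
E
```

```text
{'clock': 0.0, 'joint_pos': [-1.272, 0.412, -0.013, 1.597, 0.006, 1.134, -0.082], 'dq': [0.0, 0.0, -0.001, -0.001, -0.001, 0.0, 0.0], 'joint_efforts': [-0.001, -60.063, 0.682, -29.941, 0.014, 0.011, -0.0], 'eef_pos': [0.224, 0.583, 0.249], 'tcp_rot': [0.182, 0.983, -0.001, -0.0], 'wrist_force': [0.649, -0.657, 0.162], 'ft_torque': [-0.01, -0.023, 0.008], 'gripper_width': 0.086}
scene 46.15790465029862 259.860990347134 [[0.8, 0.38, -0.465, 1.122], [0.601, -0.494, 0.629, -0.764], [0.009, -0.782, -0.623, 0.862], [0.0, 0.0, 0.0, 1.0]]
top 55.63096396382225 251.38096311990375 [[-0.015, -0.995, 0.1, 0.454], [-0.999, 0.018, 0.031, 0.029], [-0.032, -0.099, -0.995, 1.075], [0.0, 0.0, 0.0, 1.0]]
```

View pics/top.png

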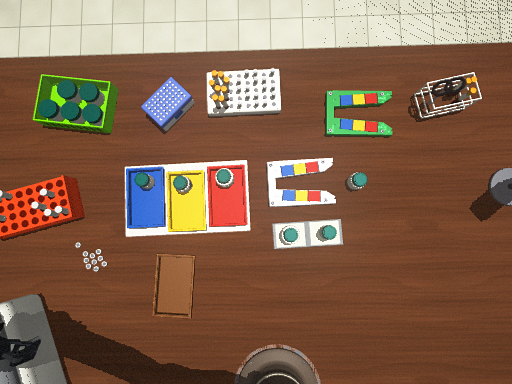

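View pics/scene.png

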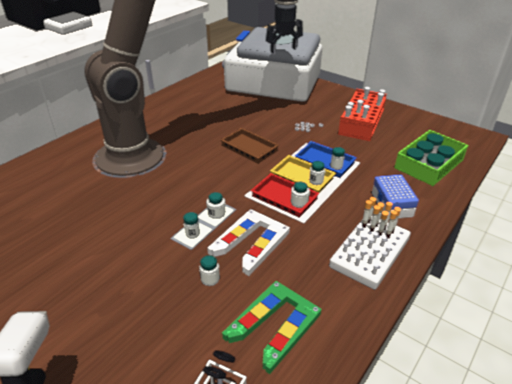

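Top view: the white gauge is at about (300,182) with its mouth to the right; the lone pot is at (357,181). The green lookalike gauge is at (358,113). Waiting pots are at (290,235) and (328,232). Trays are blue (146,197), yellow (187,200) and red (227,195); the brown lookalike is at (175,285). The pot at (357,181) is the one alone in front of the white gauge.

```bash
python3 - <<'E'
from h import *
z=np.load('top.npz');im=z['im'];P=z['P']
def pts(u0,u1,v0,v1,zl,zh):
    p=P[v0:v1,u0:u1].reshape(-1,3);return p[(p[:,2]>zl)&(p[:,2]<zh)]
# gauge top
g=pts(258,345,150,213,.014,.03);print('gauge z',np.median(g[:,2]),len(g))
r=cv2.minAreaRect(g[:,:2].astype(np.float32)*1000);print('gauge rect mm',r, cv2.boxPoints(r).round(1).tolist())
for n,b in dict(pot=(340,375,165,198),qL=(278,303,224,247),qR=(315,342,222,243),dB=(134,156,168,192),dY=(171,194,172,196),dR=(214,236,165,190)).items():
    c=pts(*b,.055,.08);rr=cv2.minEnclosingCircle(c[:,:2].astype(np.float32)*1000)
    print(n,c[:,:2].mean(0).round(4),np.median(c[:,2]).round(4),np.round(rr[0],1),round(rr[1],1))
hsv=cv2.cvtColor(im,cv2.COLOR_BGR2HSV)
for n,(b,lo,hi) in dict(blue=((120,168,158,236),105,125),yel=((164,208,158,238),20,35),red=((204,252,158,236),0,8)).items():
    u0,u1,v0,v1=b;m=np.zeros(im.shape[:2],bool);s=hsv[v0:v1,u0:u1];m[v0:v1,u0:u1]=(s[...,0]>=lo)&(s[...,0]<=hi)&(s[...,1]>120)
    p=P[m];p=p[(p[:,2]>-.01)&(p[:,2]<.03)];r=cv2.minAreaRect(p[:,:2].astype(np.float32)*1000);print(n,len(p),np.percentile(p[:,2],[5,50,95]).round(3),r)
cr=cv2.resize(im[140:255,250:385],None,fx=5,fy=5,interpolation=cv2.INTER_CUBIC);cv2.imwrite('pics/crop1.png',cr)
E
```

```text
gauge z 0.023034926069679162 1983
gauge rect mm ((582.8423461914062, -82.20402526855469), (132.43124389648438, 190.74819946289062), 2.085958480834961) [[513.2000122070312, 10.699999809265137], [520.0999755859375, -179.89999389648438], [652.5, -175.10000610351562], [645.5, 15.5]]
pot [ 0.5817 -0.2399] 0.0667 [ 582.3 -241.5] 20.6
qL [ 0.4326 -0.0458] 0.0668 [432.6 -46.3] 20.3
qR [ 0.437  -0.1505] 0.0672 [ 437.5 -151.5] 20.1
dB [0.5925 0.368 ] 0.0712 [593.  369.5] 20.2
dY [0.5814 0.2589] 0.0708 [582.  259.8] 21.4
dR [0.5976 0.1374] 0.0705 [598.8 138.4] 24.9
blue 1946 [0.002 0.007 0.027] ((546.7543334960938, 373.6036376953125), (174.60829162597656, 111.245849609375), 1.7903977632522583)
yel 1989 [0.003 0.006 0.028] ((534.2742309570312, 253.01344299316406), (175.7091827392578, 110.9813003540039), 2.072173833847046)
red 1970 [0.003 0.006 0.028] ((559.1973266601562, 124.3677978515625), (198.2726593017578, 128.6608123779297), 1.867333173751831)
```

View pics/crop1.png

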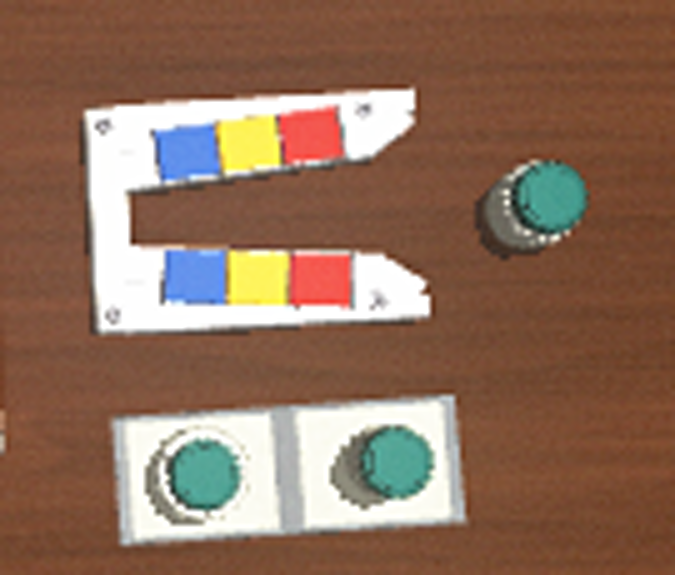

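Crop confirmed: white gauge (mouth at right, bands red/yellow/blue inward), and the lone pot at crop (550,197) is in front of it, with the two others on the mat. The gauge rectangle measures 132.4 x 190.7 mm at z = 23 mm and the pot tops are at 67 mm, matching the given sizes.

```bash
cat >> h.py <<'E'
gx=np.array([-.0363,.9993]);gy=np.array([-.9993,-.0363]);G0=np.array([.5853,-.1517])
def g2w(x,y): return G0+gx*x+gy*y
def w2g(p): d=np.asarray(p)[...,:2]-G0;return np.stack([d@gx,d@gy],-1)
def row(x,y,z,yaw_x=92.1):
    "row to world pose, tool down, tool x at azimuth yaw_x deg"
    o=get_obs();M=R.from_quat(o['tcp_rot']);a=np.radians(yaw_x)
    T=np.array([[np.cos(a),np.sin(a),0],[np.sin(a),-np.cos(a),0],[0,0,-1]])
    d=M.inv().apply(np.array([x,y,z])-o['eef_pos'])*100
    rv=(M.inv()*R.from_matrix(T)).as_rotvec(degrees=True)
    print('row',np.r_[d,rv].round(2).tolist(),'F',np.round(o['wrist_force'],2),'t',round(o['clock'],2),'w',round(o['gripper_width'],4),'tcp',np.round(o['eef_pos'],4),'g',w2g(o['eef_pos']).round(4))
E
python3 -c "
from h import *
row(.582,-.2405,.20)"
```

```text
row [-62.95, -64.03, 5.05, -0.07, 0.06, 66.89] F [ 0.6  -0.77 -0.16] t 0.1 w 0.0856 tcp [0.224  0.583  0.2495] g [0.7473 0.3344]
```

send_rows(targets=[[-30,-30,0,0,0,33],[-62.95,-64.0,5.0,0,0,66.9],[-62.95,-64.0,5.0,0,0,66.9],[-62.95,-64.0,5.0,0,0,66.9],[-62.95,-64.0,5.0,0,0,66.9],[-62.95,-64.0,5.0,0,0,66.9],[-62.95,-64.0,5.0,0,0,66.9],[-62.95,-64.0,5.0,0,0,66.9],[-62.95,-64.0,5.0,0,0,66.9],[-62.95,-64.0,5.0,0,0,66.9],[-62.95,-64.0,5.0,0,0,66.9],[-62.95,-64.0,5.0,0,0,66.9],[-62.95,-64.0,5.0,0,0,66.9],[-62.95,-64.0,5.0,0,0,66.9],[-62.95,-64.0,5.0,0,0,66.9],[-62.95,-64.0,5.0,0,0,66.9],[-62.95,-64.0,5.0,0,0,66.9],[-62.95,-64.0,5.0,0,0,66.9],[-62.95,-64.0,5.0,0,0,66.9],[-62.95,-64.0,5.0,0,0,66.9]], claw=0)

```text
clock: 1.77
eef_pos: [0.5564, -0.1812, 0.2036]
tcp_rot: [0.694, 0.72, -0.0, -0.0]
wrist_force: [0.7, 0.7, -0.3]
gripper_width: 0.0851
```

```bash
python3 -c "
from h import *
row(.582,-.2405,.20)"
```

```text
row [-6.02, 2.34, 0.36, -0.02, -0.02, 0.01] F [ 0.73  0.67 -0.28] t 1.77 w 0.0851 tcp [ 0.5564 -0.1812  0.2036] g [-0.0285  0.0299]
```

send_rows(targets=[[-6.0,2.3,0.4,0,0,0],[-6.0,2.3,0.4,0,0,0],[-6.0,2.3,0.4,0,0,0],[-6.0,2.3,0.4,0,0,0],[-6.0,2.3,0.4,0,0,0]])

```text
clock: 2.18
eef_pos: [0.5808, -0.2378, 0.1995]
tcp_rot: [0.694, 0.72, -0.0, -0.001]
wrist_force: [-0.6, 0.8, -0.4]
gripper_width: 0.0856
```

```bash
python3 - <<'E'
from h import *
row(.582,-.2405,.20)
im,P,W,f,c=cap('wrist');cv2.imwrite('pics/w1.png',im)
m=(P[...,2]>.055)&(P[...,2]<.08)
n,l,s,ce=cv2.connectedComponentsWithStats(m.astype(np.uint8))
for i in range(1,n):
    if s[i,4]>100:
        p=P[l==i];print(s[i],p.mean(0).round(4),cv2.minEnclosingCircle(p[:,:2].astype(np.float32)*1000))
m=(P[...,2]>.015)&(P[...,2]<.028);p=P[m];print(len(p), W[:3,3])
E
```

```text
row [-0.27, 0.11, -0.05, -0.07, -0.06, -0.01] F [-0.63  0.79 -0.45] t 2.18 w 0.0856 tcp [ 0.5808 -0.2378  0.1995] g [-0.0859  0.0076]
[  42   40   59   57 2535] [ 0.4389 -0.1507  0.0659] ((436.25927734375, -151.03123474121094), 20.83833885192871)
[ 230  163   48   49 1739] [ 0.5815 -0.2391  0.0662] ((581.3314208984375, -240.80601501464844), 20.54336166381836)
24262 [ 0.57779384 -0.1706102   0.32371364]
```

View pics/w1.png

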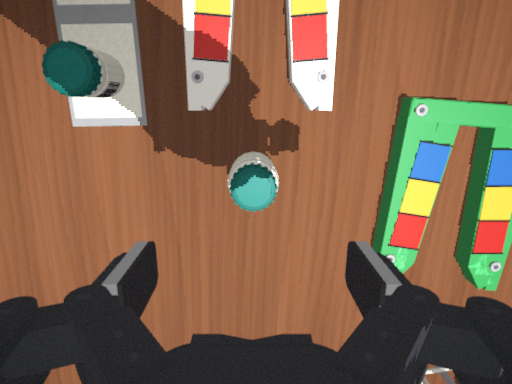

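Wrist view: the pot is at (253,185), centred between the jaws, with the gauge mouth ahead. Descending to the barrel above gauge height.

send_rows(targets=[[-0.2,0.1,4,0,0,0],[-0.2,0.1,8,0,0,0],[-0.2,0.1,12,0,0,0],[-0.2,0.1,14.5,0,0,0],[-0.2,0.1,15.4,0,0,0],[-0.2,0.1,15.4,0,0,0],[-0.2,0.1,15.4,0,0,0]])

```text
clock: 2.82
eef_pos: [0.583, -0.2401, 0.0472]
tcp_rot: [0.694, 0.72, 0.0, 0.0]
wrist_force: [0.5, -0.3, 0.6]
gripper_width: 0.0855
```

send_rows(targets=[[0,0,0,0,0,0],[0,0,0,0,0,0],[0,0,0,0,0,0],[0,0,0,0,0,0],[0,0,0,0,0,0],[0,0,0,0,0,0],[0,0,0,0,0,0],[0,0,0,0,0,0]], claw=1, newtons=20)

```text
clock: 3.48
eef_pos: [0.5831, -0.2407, 0.0478]
tcp_rot: [0.694, 0.72, 0.001, 0.001]
wrist_force: [-1.2, 0.7, 6.5]
gripper_width: 0.0453
```

```bash
python3 -c "
from h import *
row(*g2w(-.022,0),.046)"
```

```text
row [6.69, 0.54, 0.18, 0.13, 0.01, -0.01] F [-1.2   0.74  6.46] t 3.48 w 0.0453 tcp [ 0.5831 -0.2407  0.0478] g [-0.0889  0.0054]
```

Width reads 45.3 mm (suggesting the 46 mm pot); the gauge will decide. There is a slight down-press, so I'll relieve it 1 mm and slide to the mouth.

send_rows(targets=[[0,0,-0.1,0,0,0],[0.5,0.1,-0.1,0,0,0],[1.5,0.3,-0.1,0,0,0],[2.5,0.5,-0.1,0,0,0],[3.5,0.5,-0.1,0,0,0],[4.5,0.5,-0.1,0,0,0],[5.0,0.5,-0.1,0,0,0],[5.5,0.5,-0.1,0,0,0],[5.7,0.5,-0.1,0,0,0],[5.7,0.5,-0.1,0,0,0]])

```text
clock: 4.32
eef_pos: [0.5864, -0.1832, 0.0484]
tcp_rot: [0.694, 0.72, 0.0, 0.001]
wrist_force: [0.1, -3.0, 7.3]
gripper_width: 0.0454
```

```bash
python3 - <<'E'
from h import *
row(*g2w(0,0),.047)
im,P,W,f,c=cap('wrist');cv2.imwrite('pics/w2.png',im)
# slot edges on gauge top: per gauge-x slice
m=(P[...,2]>.014)&(P[...,2]<.03);g=w2g(P[m])
for x in np.arange(0,.13,.015):
    s=g[np.abs(g[:,0]-x)<.002,1];s=s[np.abs(s)<.07];a=s[s>0];b=s[s<0]
    if len(a) and len(b):print(round(x,3),a.min().round(4),b.max().round(4),'mid',((a.min()+b.max())/2).round(4),'outer',a.max().round(4),b.min().round(4))
t=(P[...,2]>.055)&(P[...,2]<.07);n,l,s,ce=cv2.connectedComponentsWithStats(t.astype(np.uint8))
for i in range(1,n):
    if s[i,4]>100:print(s[i],w2g(P[l==i].mean(0)))
E
```

```text
row [3.15, 0.01, 0.14, 0.14, 0.08, 0.03] F [ 0.08 -3.    7.31] t 4.32 w 0.0454 tcp [ 0.5864 -0.1832  0.0484] g [-0.0315  0.0001]
0.0 0.0295 -0.0279 mid 0.0008 outer 0.067 -0.0657
0.015 0.0284 -0.0266 mid 0.0009 outer 0.0672 -0.0656
0.03 0.0271 -0.0255 mid 0.0008 outer 0.0671 -0.0656
0.045 0.0258 -0.0242 mid 0.0008 outer 0.067 -0.0653
0.06 0.0246 -0.0229 mid 0.0009 outer 0.0672 -0.0653
0.075 0.0234 -0.0217 mid 0.0009 outer 0.067 -0.0656
[ 158  229  188   90 7117] [-0.02374889  0.00087421]
```

View pics/w2.png

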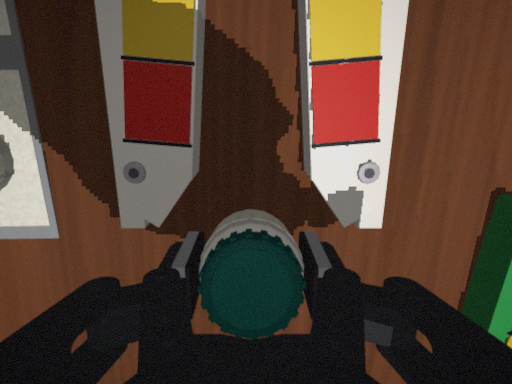

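Wrist view: the pot is held at (252,270), in line with the slot (edges 200/305); the slot midline is 0.8 mm to the left. Slide on into the parallel start of the slot.

send_rows(targets=[[0,0,-0.1,0,0,0],[0.5,-0.1,-0.1,0,0,0],[1.0,-0.1,-0.1,0,0,0],[1.5,-0.1,-0.1,0,0,0],[2.0,-0.1,-0.1,0,0,0],[2.5,-0.1,-0.1,0,0,0],[3.0,-0.1,-0.1,0,0,0],[3.2,-0.1,-0.1,0,0,0],[3.2,-0.1,-0.1,0,0,0]])

```text
clock: 5.12
eef_pos: [0.5836, -0.1498, 0.0485]
tcp_rot: [0.694, 0.72, 0.001, -0.0]
wrist_force: [0.2, -0.6, 7.0]
gripper_width: 0.0453
```

send_rows(targets=[[0,0,0,0,0,0],[0,0,0,0,0,0],[0,0,0,0,0,0],[0,0,0,0,0,0],[0,0,0,0,0,0]], claw=0)

```text
clock: 5.53
eef_pos: [0.5828, -0.1511, 0.0478]
tcp_rot: [0.694, 0.72, -0.0, -0.0]
wrist_force: [-0.8, -0.1, 0.0]
gripper_width: 0.0854
```

```bash
python3 - <<'E'
from h import *
row(*g2w(0,0),.048)
im,P,W,f,c=cap('wrist')
t=(P[...,2]>.055)&(P[...,2]<.07);n,l,s,ce=cv2.connectedComponentsWithStats(t.astype(np.uint8))
for i in range(1,n):
    if s[i,4]>300:print(s[i],w2g(P[l==i].mean(0)), P[l==i][:,2].mean())
row(*g2w(-.075,0),.12)
E
```

```text
row [-0.07, 0.25, -0.02, -0.04, -0.02, -0.01] F [-0.78 -0.11  0.04] t 5.53 w 0.0854 tcp [ 0.5828 -0.1511  0.0478] g [0.0007 0.0025]
[  95  249   56   68 1248] [0.00380808 0.04847834] 0.0630267440640862
[ 353  249   54   68 1256] [ 0.00377536 -0.04206585] 0.06291695611870333
[ 202  263  103   76 6007] [-0.00723127  0.00260095] 0.06537398426610727
row [-7.55, 0.24, -7.22, -0.03, -0.01, -0.01] F [-0.59 -0.07 -0.56] t 5.58 w 0.0848 tcp [ 0.5829 -0.1513  0.0479] g [0.0005 0.0024]
```

send_rows(targets=[[0,0,-3.5,0,0,0],[0,0,-7.5,0,0,0],[0,0,-7.5,0,0,0],[-3,0.1,-7.5,0,0,0],[-7.0,0.2,-7.5,0,0,0],[-7.0,0.2,-7.5,0,0,0],[-7.0,0.2,-7.5,0,0,0]])

```text
clock: 6.17
eef_pos: [0.5868, -0.2249, 0.1233]
tcp_rot: [0.696, 0.718, -0.0, 0.001]
wrist_force: [-0.7, 0.9, 0.5]
gripper_width: 0.0853
```

send_rows(targets=[[0,0,0,0,0,0],[0,0,0,0,0,0],[0,0,0,0,0,0],[0,0,0,0,0,0],[0,0,0,0,0,0],[0,0,0,0,0,0],[0,0,0,0,0,0]], claw=1)

```text
clock: 6.75
eef_pos: [0.5877, -0.221, 0.1231]
tcp_rot: [0.694, 0.72, 0.0, -0.0]
wrist_force: [-0.6, -1.3, 0.1]
gripper_width: 0.0008
```

```bash
python3 - <<'E'
from h import *
im,P,W,f,c=cap('wrist')
t=(P[...,2]>.055)&(P[...,2]<.07);n,l,s,ce=cv2.connectedComponentsWithStats(t.astype(np.uint8))
for i in range(1,n):
    if s[i,4]>300:print(s[i],w2g(P[l==i].mean(0)), P[l==i][:,2].mean())
row(*g2w(-.068,.001),.028)
E
```

```text
[   0   52   32   72 1624] [0.00435547 0.13340443] 0.06313005564717411
[ 213   90   72   73 3857] [-0.01486284  0.00256159] 0.06662076600617071
row [0.15, -0.09, 9.52, 0.0, -0.0, 0.0] F [-0.8  -0.62  0.16] t 6.8 w -0.0001 tcp [ 0.5877 -0.2211  0.1232] g [-0.0695  0.0001]
```

```bash
python3 - <<'E'
from h import *
im,P,W,f,c=cap('scene')
cr=cv2.resize(im[200:320,150:310],None,fx=4,fy=4,interpolation=cv2.INTER_CUBIC);cv2.imwrite('pics/s2.png',cr)
im,P,W,f,c=cap('wrist')
t=(P[...,2]>.06)&(P[...,2]<.075);n,l,s,ce=cv2.connectedComponentsWithStats(t.astype(np.uint8))
for i in range(1,n):
    if s[i,4]>300:print(s[i],w2g(P[l==i].mean(0)), w2g(np.array(cv2.minEnclosingCircle(P[l==i][:,:2].astype(np.float32))[0])))
E
```

```text
[   0   53   26   70 1222] [0.00394166 0.13358479] [0.0050913  0.14119408]
[ 213   89   72   73 3855] [-0.01492293  0.00261418] [-0.01554558  0.00261682]
```

View pics/s2.png

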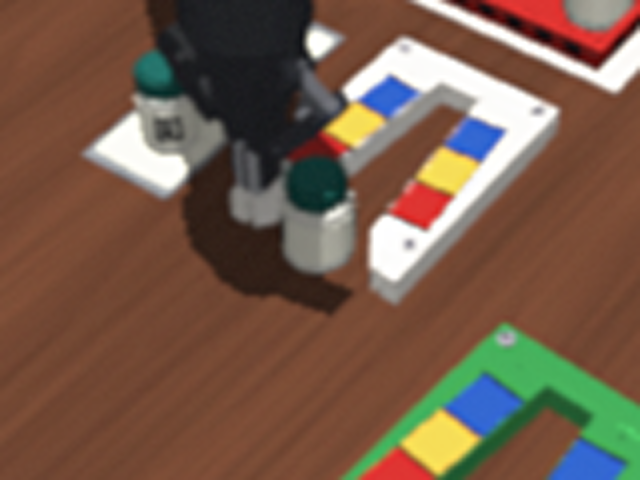

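The pot stands upright in the lead-in, 15 mm short of the origin (it slipped a little in the light grip). Now closed fingers go down behind it, low.

send_rows(targets=[[-0.5,-0.2,1,0,0,0],[-0.5,-0.2,4,0,0,0],[-0.5,-0.2,7,0,0,0],[-0.5,-0.2,9,0,0,0],[-0.5,-0.2,9.5,0,0,0],[-0.5,-0.2,9.5,0,0,0],[-0.5,-0.2,9.5,0,0,0]])

```text
clock: 7.48
eef_pos: [0.5859, -0.2271, 0.0285]
tcp_rot: [0.694, 0.72, -0.0, 0.0]
wrist_force: [-0.5, 0.2, 0.4]
gripper_width: 0.0001
```

send_rows(targets=[[0.4,0,0,0,0,0],[0.8,0,0,0,0,0],[1.2,0,0,0,0,0],[1.6,0,0,0,0,0],[2.0,0,0,0,0,0],[2.4,0,0,0,0,0],[2.8,0,0,0,0,0],[3.2,0,0,0,0,0],[3.6,0,0,0,0,0],[4.0,0,0,0,0,0],[4.0,0,0,0,0,0]])

```text
clock: 8.4
eef_pos: [0.5845, -0.1854, 0.0281]
tcp_rot: [0.694, 0.72, 0.0, -0.0]
wrist_force: [0.0, -0.1, -0.6]
gripper_width: -0.0002
```

```bash
cat > chk.py <<'E'
from h import *
row(*g2w(.05,.001),.028)
for cam in('top','wrist'):
    im,P,W,f,c=cap(cam);hsv=cv2.cvtColor(im,cv2.COLOR_BGR2HSV)
    g=(hsv[...,0]>75)&(hsv[...,0]<98)&(hsv[...,1]>90)
    q=w2g(P);t=(P[...,2]>.055)&(P[...,2]<.078)&(np.abs(q[...,1])<.04)&(q[...,0]>-.12)&(q[...,0]<.16)&g
    n,l,s,ce=cv2.connectedComponentsWithStats(t.astype(np.uint8))
    for i in range(1,n):
        if s[i,4]>40:print(cam,s[i],q[l==i].mean(0).round(4),w2g(np.array(cv2.minEnclosingCircle(P[l==i][:,:2].astype(np.float32))[0])).round(4),P[l==i][:,2].mean().round(4))
E
python3 chk.py
```

```text
row [8.37, 0.11, 0.01, -0.0, -0.03, 0.03] F [ 0.02 -0.05 -0.58] t 8.4 w -0.0002 tcp [ 0.5845 -0.1854  0.0281] g [-0.0337  0.0021]
wrist [  183   147   137   135 13763] [0.0019 0.0031] [-0.0024  0.0043] 0.0667
```

send_rows(targets=[[0.3,0.05,0,0,0,0],[0.6,0.1,0,0,0,0],[0.9,0.1,0,0,0,0],[1.2,0.1,0,0,0,0],[1.5,0.1,0,0,0,0],[1.8,0.1,0,0,0,0],[2.1,0.1,0,0,0,0],[2.4,0.1,0,0,0,0],[2.6,0.1,0,0,0,0]])

```text
clock: 9.25
eef_pos: [0.5844, -0.1598, 0.0281]
tcp_rot: [0.694, 0.72, 0.0, -0.0]
wrist_force: [0.7, -1.9, 0.5]
gripper_width: 0.0
```

send_rows(targets=[[0.15,0,0,0,0,0],[0.3,0,0,0,0,0],[0.45,0,0,0,0,0],[0.6,0,0,0,0,0],[0.75,0,0,0,0,0],[0.9,0,0,0,0,0]])

```text
clock: 9.75
eef_pos: [0.5841, -0.1514, 0.0281]
tcp_rot: [0.694, 0.72, 0.0, 0.0]
wrist_force: [0.9, -0.5, -0.4]
gripper_width: 0.0001
```

```bash
python3 chk.py
```

```text
row [4.96, 0.02, 0.01, 0.0, 0.0, -0.02] F [ 0.89 -0.46 -0.38] t 9.75 w 0.0001 tcp [ 0.5841 -0.1514  0.0281] g [0.0004 0.0012]
wrist [  182   147   138   137 13787] [0.0369 0.0022] [0.0323 0.0035] 0.0669
```

No resistance yet at red. Continue.

send_rows(targets=[[0.25,0,0,0,0,0],[0.5,0,0,0,0,0],[0.75,0,0,0,0,0],[1.0,0,0,0,0,0],[1.25,0,0,0,0,0],[1.5,0,0,0,0,0],[1.75,0,0,0,0,0],[2.0,0,0,0,0,0],[2.25,0,0,0,0,0],[2.5,0,0,0,0,0]])

```text
clock: 10.68
eef_pos: [0.5834, -0.1263, 0.0282]
tcp_rot: [0.694, 0.72, 0.0, 0.0]
wrist_force: [1.0, -2.1, -0.2]
gripper_width: 0.0001
```

send_rows(targets=[[0.1,0,0,0,0,0],[0.2,0,0,0,0,0],[0.3,0,0,0,0,0],[0.4,0,0,0,0,0],[0.5,0,0,0,0,0]])

```text
clock: 11.1
eef_pos: [0.5832, -0.1217, 0.0282]
tcp_rot: [0.694, 0.72, 0.0, 0.0]
wrist_force: [2.2, -1.8, 0.9]
gripper_width: 0.0
```

```bash
python3 chk.py
```

```text
row [1.99, 0.0, 0.02, 0.03, 0.02, -0.03] F [ 2.15 -1.81  0.93] t 11.1 w 0.0 tcp [ 0.5832 -0.1217  0.0282] g [0.0301 0.001 ]
wrist [  184   147   138   135 13778] [0.0665 0.0018] [0.0622 0.0031] 0.067
```

send_rows(targets=[[0.07,0,0,0,0,0],[0.14,0,0,0,0,0],[0.2,0,0,0,0,0],[0.2,0,0,0,0,0]])

```text
clock: 11.53
eef_pos: [0.583, -0.1194, 0.0282]
tcp_rot: [0.694, 0.72, 0.0, 0.0]
wrist_force: [0.8, -2.2, 1.2]
gripper_width: 0.0
```

send_rows(targets=[[0.07,0,0,0,0,0],[0.14,0,0,0,0,0],[0.14,0,0,0,0,0]])

```text
clock: 11.78
eef_pos: [0.583, -0.118, 0.0282]
tcp_rot: [0.694, 0.72, 0.0, 0.0]
wrist_force: [0.9, -2.0, 0.5]
gripper_width: 0.0003
```

```bash
python3 chk.py
```

```text
row [1.62, 0.01, 0.02, 0.02, 0.0, -0.01] F [ 0.91 -2.01  0.47] t 11.78 w 0.0003 tcp [ 0.583  -0.118   0.0282] g [0.0338 0.0011]
wrist [  184   147   139   137 13803] [0.0698 0.0017] [0.0652 0.0024] 0.067
```

send_rows(targets=[[0.05,0,0,0,0,0],[0.1,0,0,0,0,0],[0.1,0,0,0,0,0]])

```text
clock: 12.13
eef_pos: [0.5829, -0.117, 0.0281]
tcp_rot: [0.694, 0.72, 0.0, 0.0]
wrist_force: [2.5, -2.0, 0.9]
gripper_width: -0.0003
```

send_rows(targets=[[0.05,0,0,0,0,0],[0.1,0,0,0,0,0],[0.1,0,0,0,0,0]])

```text
clock: 12.38
eef_pos: [0.5829, -0.116, 0.0282]
tcp_rot: [0.694, 0.72, 0.0, 0.0]
wrist_force: [2.1, -3.3, 1.5]
gripper_width: 0.0002
```

```bash
python3 chk.py
```

```text
row [1.42, 0.01, 0.02, 0.01, 0.0, -0.01] F [ 2.12 -3.34  1.49] t 12.38 w 0.0002 tcp [ 0.5829 -0.116   0.0282] g [0.0358 0.0011]
wrist [  185   147   137   136 13803] [0.0719 0.0016] [0.0672 0.0021] 0.067
```

send_rows(targets=[[0.05,0,0,0,0,0],[0.05,0,0,0,0,0]])

```text
clock: 12.65
eef_pos: [0.5828, -0.1155, 0.0281]
tcp_rot: [0.694, 0.72, 0.0, -0.0]
wrist_force: [1.5, -3.4, 0.7]
gripper_width: 0.0002
```

send_rows(targets=[[0.05,0,0,0,0,0],[0.05,0,0,0,0,0]])

```text
clock: 12.82
eef_pos: [0.5828, -0.115, 0.0282]
tcp_rot: [0.694, 0.72, 0.0, 0.0]
wrist_force: [1.9, -2.5, 0.3]
gripper_width: 0.0003
```

```bash
python3 chk.py
```

```text
row [1.33, 0.01, 0.02, 0.01, -0.0, -0.02] F [ 1.91 -2.54  0.28] t 12.82 w 0.0003 tcp [ 0.5828 -0.115   0.0282] g [0.0367 0.0011]
wrist [  185   147   137   135 13820] [0.0729 0.0016] [0.0682 0.0026] 0.067
```

send_rows(targets=[[0.05,0,0,0,0,0],[0.1,0,0,0,0,0],[0.1,0,0,0,0,0]])

```text
clock: 13.17
eef_pos: [0.5828, -0.1139, 0.0281]
tcp_rot: [0.694, 0.72, 0.0, 0.0]
wrist_force: [2.1, -1.4, 1.5]
gripper_width: -0.0001
```

send_rows(targets=[[0.05,0,0,0,0,0],[0.05,0,0,0,0,0]])

```text
clock: 13.33
eef_pos: [0.5827, -0.1136, 0.0281]
tcp_rot: [0.694, 0.72, 0.0, 0.0]
wrist_force: [2.0, -1.7, 0.9]
gripper_width: -0.0001
```

```bash
python3 chk.py
```

```text
row [1.18, 0.02, 0.01, 0.01, 0.01, -0.02] F [ 1.96 -1.7   0.92] t 13.33 w -0.0001 tcp [ 0.5827 -0.1136  0.0281] g [0.0382 0.0012]
wrist [  185   147   137   136 13813] [0.0743 0.0015] [0.0697 0.0021] 0.067
```

send_rows(targets=[[0.05,0,0,0,0,0],[0.1,0,0,0,0,0],[0.1,0,0,0,0,0]])

```text
clock: 13.68
eef_pos: [0.5827, -0.113, 0.0282]
tcp_rot: [0.694, 0.72, -0.0, 0.0]
wrist_force: [1.9, -5.0, 0.5]
gripper_width: 0.0001
```

send_rows(targets=[[0.05,0,0,0,0,0],[0.1,0,0,0,0,0],[0.1,0,0,0,0,0]])

```text
clock: 13.93
eef_pos: [0.5827, -0.1126, 0.0283]
tcp_rot: [0.694, 0.72, -0.0, 0.001]
wrist_force: [1.6, -5.2, 1.2]
gripper_width: -0.0001
```

```bash
python3 chk.py; python3 - <<'E'
from h import *
im=cap('wrist')[0];cv2.imwrite('pics/w3.png',im)
E
```

```text
row [1.09, 0.02, 0.03, 0.03, 0.08, -0.06] F [ 1.58 -5.2   1.16] t 13.93 w -0.0001 tcp [ 0.5827 -0.1126  0.0283] g [0.0391 0.0012]
wrist [  185   147   137   136 13787] [0.0753 0.0014] [0.0707 0.0021] 0.0671
```

View pics/w3.png

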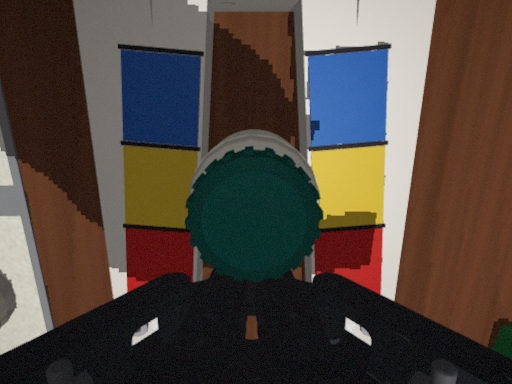

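Force rose to 5 N with the advance stalling: wedged. Back off, rise and look.

send_rows(targets=[[-0.3,0,0,0,0,0],[-1,0,0,0,0,0],[-3,0,0,0,0,0],[-6,0,0,0,0,0],[-9,0,0,0,0,0],[-9,0,-3,0,0,0],[-9,0,-7,0,0,0],[-8,0,-11,0,0,0],[-6,0,-14,0,0,0],[-4,0,-14,0,0,0],[-4,0,-14,0,0,0],[-4,0,-14,0,0,0]], claw=0)

```text
clock: 15.08
eef_pos: [0.5838, -0.1495, 0.168]
tcp_rot: [0.693, 0.721, 0.0, -0.001]
wrist_force: [-1.1, -0.5, 0.3]
gripper_width: 0.0853
```

```bash
python3 chk.py; python3 - <<'E'
from h import *
im=cap('wrist')[0];cv2.imwrite('pics/w4.png',im)
E
```

```text
row [4.74, 0.06, 14.01, -0.04, -0.11, 0.17] F [-1.1  -0.52  0.3 ] t 15.08 w 0.0853 tcp [ 0.5838 -0.1495  0.168 ] g [0.0023 0.0014]
wrist [ 225   64   58   61 2568] [0.0735 0.0016] [0.0733 0.0016] 0.0673
```

View pics/w4.png

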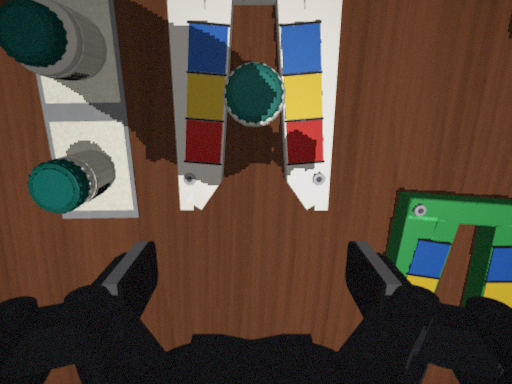

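Yellow: the cap at (254,95) sits between the yellow bands (x = 73 mm; nominal 71, blue/red at 107/35), upright and free of the robot. I'll let it stand while moving over it.

```bash
python3 -c "
from h import *
row(*g2w(.0733,.0016),.168)"
```

```text
row [7.38, 0.04, -0.07, -0.11, -0.0, -0.06] F [-0.43 -0.08  0.4 ] t 15.23 w 0.0853 tcp [ 0.5833 -0.1523  0.1673] g [-0.0005  0.0021]
```

send_rows(targets=[[2,0,0,0,0,0],[5,0,0,0,0,0],[7.3,0,0,0,0,0],[7.3,0,0,0,0,0],[7.3,0,0,0,0,0],[7.3,0,0,0,0,0],[7.3,0,0,0,0,0],[7.3,0,0,0,0,0]])

```text
clock: 15.9
eef_pos: [0.5812, -0.0803, 0.168]
tcp_rot: [0.695, 0.719, -0.0, 0.0]
wrist_force: [-0.0, 0.0, 0.5]
gripper_width: 0.0854
```

```bash
python3 chk.py; python3 -c "
from h import *
row(*g2w(.0733,.0016),.049)"
```

```text
row [-2.14, 0.06, 14.0, -0.02, 0.04, -0.14] F [-0.04  0.01  0.48] t 15.9 w 0.0854 tcp [ 0.5812 -0.0803  0.168 ] g [0.0715 0.0015]
wrist [ 226  165   53   55 2142] [0.075  0.0015] [0.0736 0.0014] 0.0671
row [0.13, -0.02, 11.91, -0.0, 0.02, -0.11] F [ 1.    0.02 -0.19] t 16.0 w 0.0856 tcp [ 0.5813 -0.0797  0.1681] g [0.0721 0.0014]
```

send_rows(targets=[[0.1,0,3,0,0,0],[0.1,0,6.5,0,0,0],[0.1,0,9.5,0,0,0],[0.1,0,11.5,0,0,0],[0.1,0,12,0,0,0],[0.1,0,12,0,0,0],[0.1,0,12,0,0,0]])

```text
clock: 16.58
eef_pos: [0.5819, -0.0783, 0.0489]
tcp_rot: [0.694, 0.72, 0.0, 0.0]
wrist_force: [0.2, -0.6, 1.0]
gripper_width: 0.0852
```

send_rows(targets=[[0,0,0,0,0,0],[0,0,0,0,0,0],[0,0,0,0,0,0],[0,0,0,0,0,0],[0,0,0,0,0,0],[0,0,0,0,0,0],[0,0,0,0,0,0],[0,0,0,0,0,0]], claw=1, newtons=35)

```text
clock: 17.25
eef_pos: [0.5825, -0.0778, 0.0493]
tcp_rot: [0.694, 0.72, 0.001, 0.001]
wrist_force: [0.0, 0.1, 7.7]
gripper_width: 0.0448
```

send_rows(targets=[[0,0,-0.3,0,0,0],[0,0,-0.7,0,0,0],[0,0,-1.2,0,0,0],[0,0,-1.5,0,0,0],[0,0,-1.5,0,0,0]])

```text
clock: 17.67
eef_pos: [0.5823, -0.0776, 0.0641]
tcp_rot: [0.694, 0.72, 0.001, 0.001]
wrist_force: [2.1, 0.2, 1.4]
gripper_width: 0.0445
```

```bash
python3 - <<'E'
from h import *
row(.5,0,.15)
im,P,W,f,c=cap('top');hsv=cv2.cvtColor(im,cv2.COLOR_BGR2HSV)
s=cv2.resize(cap('scene')[0][180:300,170:330],None,fx=4,fy=4,interpolation=cv2.INTER_CUBIC);cv2.imwrite('pics/s3.png',s)
E
```

```text
row [8.05, -7.92, -8.61, 0.11, 0.01, -0.0] F [2.15 0.22 1.42] t 17.67 w 0.0445 tcp [ 0.5823 -0.0776  0.0641] g [0.0742 0.0004]
```

View pics/s3.png

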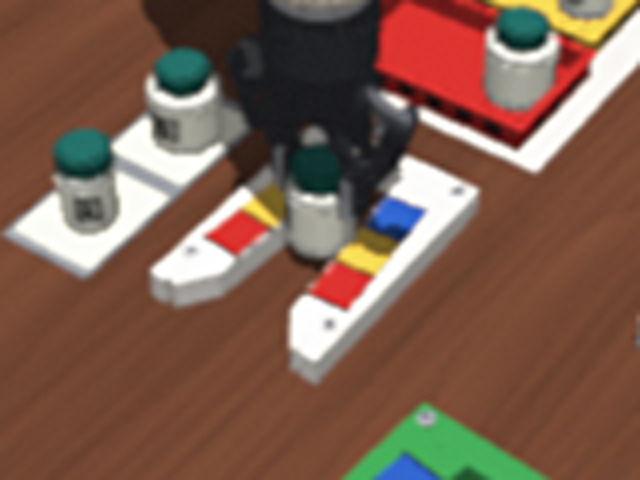

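send_rows(targets=[[0,0,-0.6,0,0,0],[0,0,-1.5,0,0,0],[0,0,-2.5,0,0,0],[0,0,-3,0,0,0],[0,0,-3,0,0,0]])

```text
clock: 18.18
eef_pos: [0.5812, -0.0777, 0.0942]
tcp_rot: [0.694, 0.72, 0.0, 0.0]
wrist_force: [0.1, -0.0, -1.5]
gripper_width: 0.0446
```

```bash
python3 - <<'E'
from h import *
row(.5,0,.15)
s=cv2.resize(cap('scene')[0][180:300,170:330],None,fx=4,fy=4,interpolation=cv2.INTER_CUBIC);cv2.imwrite('pics/s4.png',s)
im,P,W,f,c=cap('wrist');hsv=cv2.cvtColor(im,cv2.COLOR_BGR2HSV)
g=(hsv[...,0]>75)&(hsv[...,0]<98)&(hsv[...,1]>90);g[:,:130]=0;g[:,380:]=0
print(np.percentile(P[g][:,2],[5,25,50,75,95]),w2g(P[g].mean(0)),g.sum())
E
```

```text
row [8.06, -7.83, -5.58, 0.02, -0.02, -0.03] F [ 0.06 -0.01 -1.49] t 18.18 w 0.0446 tcp [ 0.5812 -0.0777  0.0942] g [0.0741 0.0014]
[nan nan nan nan nan] [nan nan] 8724
```

View pics/s4.png

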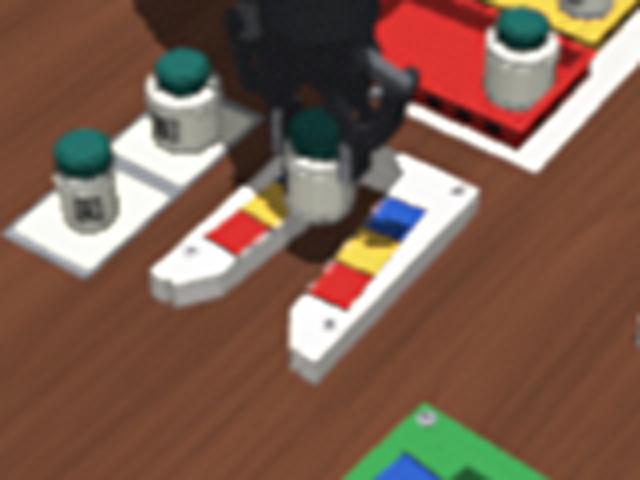

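The pot is lifted clear, upright, weighing 1.5 N. Carry it to the yellow tray, turning so the jaws open across the tray (away from the sorted pot).

```bash
python3 - <<'E'
from h import *
row(.5023,.2518,.165,182.1)
im,P,W,f,c=cap('wrist');hsv=cv2.cvtColor(im,cv2.COLOR_BGR2HSV)
g=(hsv[...,0]>75)&(hsv[...,0]<98)&(hsv[...,1]>90)&~np.isnan(P[...,2]);g[:,:130]=0;g[:,380:]=0
print(np.percentile(P[g][:,2],[5,25,50,75,95]),w2g(P[g].mean(0)),g.sum())
E
```

```text
row [33.19, -6.66, -7.17, -0.01, -0.04, -90.02] F [ 0.51  0.36 -1.57] t 18.28 w 0.0447 tcp [ 0.5809 -0.0775  0.0931] g [0.0743 0.0017]
[0.10312007 0.1099655  0.11072831 0.11128971 0.14347697] [0.07752784 0.00277879] 8702
```

send_rows(targets=[[0,0,-3.5,0,0,0],[0,0,-7,0,0,0],[3,-0.6,-7.2,0,0,-7],[6,-1.2,-7.2,0,0,-14],[9,-1.8,-7.2,0,0,-21],[12,-2.4,-7.2,0,0,-28],[15,-3,-7.2,0,0,-35],[18,-3.6,-7.2,0,0,-42],[21,-4.2,-7.2,0,0,-49],[24,-4.8,-7.2,0,0,-56],[27,-5.4,-7.2,0,0,-63],[30,-6,-7.2,0,0,-70],[32,-6.4,-7.2,0,0,-77],[33,-6.6,-7.2,0,0,-84],[33.2,-6.7,-7.2,0,0,-90],[33.2,-6.7,-7.2,0,0,-90],[33.2,-6.7,-7.2,0,0,-90],[33.2,-6.7,-7.2,0,0,-90]])

```text
clock: 19.83
eef_pos: [0.5024, 0.2508, 0.1648]
tcp_rot: [-0.016, 1.0, -0.0, -0.0]
wrist_force: [1.2, -0.8, -0.9]
gripper_width: 0.0449
```

```bash
python3 - <<'E'
from h import *
row(.5023,.2518,.0545,182.1)
im,P,W,f,c=cap('wrist');hsv=cv2.cvtColor(im,cv2.COLOR_BGR2HSV);cv2.imwrite('pics/w5.png',im)
m=(hsv[...,0]>=20)&(hsv[...,0]<=35)&(hsv[...,1]>120)&(P[...,2]>-.01)&(P[...,2]<.035)
m=cv2.morphologyEx(m.astype(np.uint8),cv2.MORPH_OPEN,np.ones((3,3)))>0
p=P[m];p=p[(np.abs(p[:,0]-.534)<.12)&(np.abs(p[:,1]-.253)<.08)]
print(len(p),cv2.minAreaRect(p[:,:2].astype(np.float32)*1000))
r=p[p[:,2]>.02];print('rim',len(r),r[:,:2].min(0),r[:,:2].max(0),cv2.minAreaRect(r[:,:2].astype(np.float32)*1000))
E
```

```text
row [0.0, 0.11, 11.03, -0.04, -0.03, -0.28] F [ 1.16 -0.76 -0.86] t 19.83 w 0.0449 tcp [0.5024 0.2508 0.1648] g [0.4052 0.0682]
11888 ((533.1236572265625, 253.63327026367188), (174.31643676757812, 110.13703155517578), 1.8851078748703003)
rim 3380 [0.44435797 0.19620741] [0.62201768 0.30852984] ((533.1236572265625, 253.63327026367188), (174.31643676757812, 110.13703155517578), 1.8851078748703003)
```

View pics/w5.png

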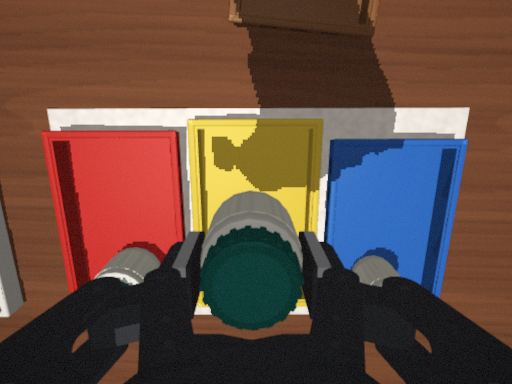

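Wrist view: pot (252,260) held above the near half of the yellow tray (190–320 × 120–300), sorted pots beyond. Lower gently.

send_rows(targets=[[0.1,0.1,3,0,0,0],[0.1,0.1,6,0,0,0],[0.1,0.1,8,0,0,0],[0.1,0.1,9.4,0,0,0],[0.1,0.1,10.2,0,0,0],[0.1,0.1,10.7,0,0,0],[0.1,0.1,10.9,0,0,0],[0.1,0.1,10.9,0,0,0],[0.1,0.1,10.9,0,0,0]])

```text
clock: 20.63
eef_pos: [0.5019, 0.2529, 0.057]
tcp_rot: [-0.018, 1.0, 0.0, 0.001]
wrist_force: [-0.3, -1.2, -0.7]
gripper_width: 0.0448
```

send_rows(targets=[[0,0,0.05,0,0,0],[0,0,0.1,0,0,0],[0,0,0.1,0,0,0]])

```text
clock: 20.88
eef_pos: [0.5015, 0.2529, 0.0556]
tcp_rot: [-0.018, 1.0, 0.0, 0.0]
wrist_force: [0.3, 0.1, -1.1]
gripper_width: 0.0446
```

```bash
python3 - <<'E'
from h import *
row(.5011,.2525,.0535,182.1)
im,P,W,f,c=cap('wrist');hsv=cv2.cvtColor(im,cv2.COLOR_BGR2HSV)
g=(hsv[...,0]>75)&(hsv[...,0]<98)&(hsv[...,1]>90)&~np.isnan(P[...,2]);g[:,:160]=0;g[:,350:]=0
print(np.percentile(P[g][:,2],[5,25,50,75,95]))
E
```

```text
row [0.04, -0.04, 0.21, 0.03, 0.04, -0.02] F [ 0.26  0.09 -1.1 ] t 20.88 w 0.0446 tcp [0.5015 0.2529 0.0556] g [0.4073 0.069 ]
[0.06561163 0.07233181 0.07311763 0.07366154 0.07437525]
```

send_rows(targets=[[0,0,0.05,0,0,0],[0,0,0.1,0,0,0],[0,0,0.1,0,0,0]])

```text
clock: 21.18
eef_pos: [0.5017, 0.2528, 0.0544]
tcp_rot: [-0.018, 1.0, 0.0, 0.0]
wrist_force: [0.5, 0.1, 2.2]
gripper_width: 0.0448
```

send_rows(targets=[[0,0,0.05,0,0,0],[0,0,0.05,0,0,0]])

```text
clock: 21.35
eef_pos: [0.502, 0.2528, 0.0542]
tcp_rot: [-0.018, 1.0, 0.0, 0.001]
wrist_force: [-0.2, -0.2, 5.2]
gripper_width: 0.0445
```

Touchdown felt (5 N). Release by opening, wait, then rise.

send_rows(targets=[[0,0,-0.05,0,0,0],[0,0,-0.05,0,0,0],[0,0,-0.05,0,0,0],[0,0,-0.05,0,0,0],[0,0,-0.05,0,0,0],[0,0,-0.05,0,0,0],[0,0,-0.05,0,0,0]], claw=0)

```text
clock: 21.93
eef_pos: [0.5013, 0.2527, 0.0541]
tcp_rot: [-0.018, 1.0, -0.0, -0.0]
wrist_force: [0.2, -0.4, -0.6]
gripper_width: 0.0853
```

send_rows(targets=[[0,0,-1.5,0,0,0],[0,0,-4,0,0,0],[0,0,-8,0,0,0],[0,0,-12,0,0,0],[0,0,-16,0,0,0],[0,0,-18,0,0,0],[0,0,-18,0,0,0],[0,0,-18,0,0,0],[0,0,-18,0,0,0]])

```text
clock: 22.68
eef_pos: [0.5008, 0.2525, 0.2333]
tcp_rot: [-0.018, 1.0, -0.0, -0.001]
wrist_force: [0.3, -0.7, -1.3]
gripper_width: 0.0853
```

```bash
python3 - <<'E'
from h import *
row(.5011,.2525,.2,182.1)
im,P,W,f,c=cap('wrist');cv2.imwrite('pics/w6.png',im)
m=(P[...,2]>.058)&(P[...,2]<.08)
n,l,s,ce=cv2.connectedComponentsWithStats(m.astype(np.uint8))
for i in range(1,n):
    if s[i,4]>200:p=P[l==i];print(s[i],p.mean(0).round(4),cv2.minEnclosingCircle(p[:,:2].astype(np.float32)*1000))
im,P,W,f,c=cap('top')
for n,b in dict(qL=(278,303,224,247),qR=(315,342,222,243),dB=(134,156,168,192),dR=(214,236,165,190)).items():
    u0,u1,v0,v1=b;c=P[v0:v1,u0:u1].reshape(-1,3);c=c[(c[:,2]>.055)&(c[:,2]<.08)];print(n,c.mean(0).round(4))
E
```

```text
row [-0.04, 0.0, 3.33, -0.03, -0.06, -0.01] F [ 0.28 -0.7  -1.3 ] t 22.68 w 0.0853 tcp [0.5008 0.2525 0.2333] g [0.407  0.0698]
[ 231  158   43   44 1445] [0.5002 0.2521 0.071 ] ((501.89349365234375, 252.11817932128906), 20.52239990234375)
[ 239  235   40   41 1288] [0.5778 0.2614 0.0703] ((580.922119140625, 261.3619689941406), 20.81116485595703)
qL [ 0.4325 -0.046   0.0668]
qR [ 0.4372 -0.1502  0.0663]
dB [0.5997 0.3569 0.0688]
dR [0.5973 0.1368 0.0683]
```

View pics/w6.png

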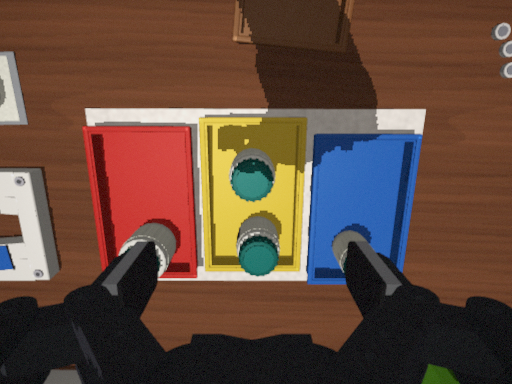

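The pot stands upright at (252,175) in the near half of the yellow tray, with the sorted pot beyond it at (258,250). The gripper is clear.

```bash
python3 -c "
from workcell import manip
print(manip.close_job())"
```

```text
the job is handed in; nothing more can be done
None
```

The pot from in front of the white gauge measured **yellow** and now stands upright in the near half of the yellow tray. I handed the job in at about 23 s on the robot's clock, and no verdict was reported.

- **Gauging:** I slid the pot to the slot mouth in a light grip. I then pushed it low with closed fingers until it stalled at about 5 N. It stood on its own at x ≈ 73 mm, against 71 mm for the centre of the yellow band. The jaw reading of about 45 mm also fits the 46 mm size.
- **Placing:** I lifted the pot out and lowered it until I felt about 5 N of contact, then released it. The cap measured (0.501, 0.252), against an aim of (0.501, 0.2525). Its top is at 71 mm, as it should be on the 5 mm tray floor.
- **Other pots:** The two waiting pots and the sorted pot in the red tray measured within 1 mm of where they started. The sorted pot in the yellow tray was within about 2 mm.

**Checks that disagreed:**
- **Slip:** The pot slipped about 12–15 mm in the light grip on the way to the gauge. It stayed upright, and the later push made up the distance.
- **Blue tray pot:** In the last top view its reading was about 13 mm off, probably because the arm covered part of it. In the last wrist view, where a finger partly hid it, it was standing in the far half of the blue tray, and the gripper never came near it.

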